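Cover the lab cup and hold it clear of the ring stand

TASK

Set the blue lid, knob up, on the aluminium cup that stands on the ring stand's gauze, so that it sits fully down and level, and let go of it there. Then grip the cup itself and lift it, with its lid on, well clear of the gauze (about 8 cm), and finish still holding it there, steady and level. Keep the cup upright throughout and leave everything else on the bench where it is.

Things in the scene. Friction and masses are not known exactly. Their poses are not given: they have to be found in the camera images.
- cup: Open cylindrical aluminium cup, loose, 54 mm outer diameter, 75 mm tall, wall 4 mm (mouth 46 mm inner diameter), floor 4 mm, 0.1 to 0.2 kg. It stands upright on the ring stand's gauze, up to 15 mm off the gauze's centre. Origin: centre of its underside; z axis up through the mouth.
- cup_rim (a point): Centre of the cup's mouth, at rim height, 75 mm above the cup's origin.
- lid: Loose lid, 28-46 g, on the bench knob up. From its origin (centre of the underside; z up): white plug 8 mm tall, 42 mm diameter tapering to 34 at the bottom, fits the cup's mouth with 2 mm play all round; blue flange 52 mm diameter, 4 mm thick (z 8-12), rests on the rim; blue knob 20 mm diameter, 20 mm tall (z 12-32). Seated, its origin is 8 mm below the rim, 67 mm above the cup's origin.
- stand: Fixed ring stand. Origin on the bench below the ring's centre; z up; x points to its rod, on the far side (yaw within 0.35 rad). Base plate x -75 to +175 mm, 130 mm wide, 12 thick. Rod 12 mm thick at x = +145 mm, up to 332 mm, with a 30 mm clamp at ring height. The ring carries a 125 mm square dark gauze, 3 mm thick, its top at 130 mm, white disc in the middle; an unlit burner below.
- gauze (a point): Centre of the gauze's top face, 130 mm above the bench: the level that the cup stands on.
- wide_lid: Bystander: wide yellow lid of another vessel, 76 mm diameter, 6 mm thick with a knob 24 mm in diameter up to 20 mm; lies on the bench, origin under its centre. The blue lid, this lid and the stopper swap places between starts.
- stopper: Bystander: reddish-brown tapered stopper, 32 to 40 mm diameter, 28 mm tall, standing on the bench; origin under its centre.
- beaker: Bystander: glass beaker, 68 mm diameter, 90 mm tall, standing on the bench; origin under its centre.
- lighter: Bystander: red gas lighter with a dark barrel lying along its x axis, 205 mm long (x = -100 to +105 mm), 24 mm wide, 20 mm high; origin on the bench under the foot of its barrel.
- tongs: Bystander: steel tongs lying along their x axis, about 185 mm long (x = -92 to +93 mm), 50 mm wide, 8 mm high; origin on the bench near the rivet.
Not all that is in view belongs to the job. What is shaped like the lid but black or green is not meant.

How it is judged:
By the outcome, as a careful person would: the job done as asked, in the order asked, and still so for the second after the job is handed in, while the arm keeps its last pose, push and grip.
It also fails if it takes over 58 s, if anything falls off the work surface, if the arm or the gripper's body presses on something with over 40 N, if the wrist force passes 120 N, or if a joint passes its speed limit or range.

ROBOT

A 6-joint arm with a two-finger parallel gripper is mounted at the origin on the work surface. World frame = base frame: x ahead of the robot, y to its left, z up, the work surface at z = 0. Lengths are in m, angles in rad, forces in N, time in s.
With the tool pointing down it reaches from about 0.35 to 1 m from the base axis. Payload 7.1 kg.
Tool frame: the origin (TCP) lies on the front face of the gripper's body, between the roots of the fingers; the fingertips stand 73 mm ahead of it and the grasp point (between the pads) lies 54 mm ahead of it; z points along the fingers, y is the line along which they close (so a half turn about z gives the same grasp; the last joint's range is limited). The gripper opens to 85 mm and grips with 20 to 120 N. Pads are 22 mm wide; open, the fingers measure 114 mm over their backs; the gripper's body (76 mm by 85 mm) begins 54 mm behind the grasp point. The pads swing forward as they close: fully open they stand 13 mm farther back than shut.
Start: joints at [-1.357, 0.423, 1.63, -0, 1.089, -0.019], TCP at [0.144, -0.608, 0.304] pointing down, gripper open.
Joint ranges: [-3, 3], [-0.9, 2.11], [0.09, 2.58], [-1.31, 4.45], [0.11, 2.69], [-2.54, 2.54]. Speed limits (rad/s): [2.39, 2.39, 3.01, 3.14, 3.14, 3.14].

INTERFACE

Orientations are given as a unit quaternion [w, x, y, z].
In Python, from bench import bot gives the robot as it stands. The module is installed in compiled form; this text tells all that it offers.
- The arm moves only by the shell command python3 -m crank 'ROWS' [FORCE]. ROWS is JSON, a list of rows, each an object with "xyz": the shift along the tool's x, y, z in mm, a list of three; "twist": the turn, a rotation vector about the tool's x, y, z in units of 5 degrees (1.0 is 5 degrees), a list of three; "gripper": the opening, from 0 (shut) to 1 (fully open). In form: [{"xyz": [tx, ty, tz], "twist": [ax, ay, az], "gripper": gripper}, ...]. A call has 1 to 8 rows; each row shifts and turns the commanded pose from where the row before left it, along the tool's axes as they then stand; what a row does not reach is not made up. A row lasts 1/12 s, in which the tool goes at most 41.7 mm and 7.16 degrees, less where a joint would pass 70% of its speed; a pose out of reach is approached as far as the arm can. A call is refused whole if a number of a shift passes 41.7 or a number of a turn 1, either way. A call with a gripper value outside its range is refused whole. The fingers move at their own pace and stop on an object; FORCE is the grip in N (left out, the last holds). Time passes only in rows, so rows that do not move let the fingers close. It gives the time, the measured TCP pose, the force, the opening and the grip force at its end, in the units of the state.
- bot.sense(): the state, without advancing time (a new reading comes with each control period).
- bot.capture(name): name is "scene" or "side" or "wrist"; returns a dict with "color" (420x560x3 uint8, red, green, blue), "depth" (420x560 float32, m along the optical axis (not along the pixel's ray), 0 where there is no reading), "mtx" (3x3 intrinsics, pixels), "R" (3x3) and "t" (3): a world point X has camera coordinates R X + t. Camera axes: x right, y down, z forward; pixel columns grow to the right and rows downward; lengths in m; the calibration is good to about 2 mm. The wrist camera is an equidistant fisheye: a pixel r from the principal point sees the ray r / f radians off the axis. A picture is of the moment at which its call begins.
- bot.close_job(): hands the job in; it is judged then, once.
The state is a dict: "t": time; "joints": joint angles; "dq": joint speeds; "effort": joint torques, N m; "position": TCP position; "tool_rot": TCP orientation; "wrist_force": force on the tool from outside, world axes, zero at the start; "ft_torque": the same for the moment, N m; "grip_width": finger opening in m; "grip_force": force on a finger pad.
Only numpy, scipy, OpenCV 4.12 (cv2) and the standard library are available. Lean on these libraries where they do the work, as an engineer would, in place of code of your own. Each camera call takes 0.05 s, during which the arm holds its last target. There are 200 camera calls.

## Working session

There is one attempt and no reset: what is moved stays moved. The work goes in short steps, Python scripts to look and compute and a shell command to move; the robot and the scene stay as the last step left them, time stands still between calls to the robot, and variables do not carry over. Pictures are saved under pics/ and viewed, at most 10 in all, crops included, and the job is handed in when it is done.

```bash
mkdir -p pics
cat > h.py <<'E'
import numpy as np, cv2
from bench import bot
def cap(n,f=None):
    c=bot.capture(n)
    if f: cv2.imwrite('pics/'+f,c['color'][:,:,::-1])
    return c
def ray(c,u,v,fish=False):
    K=c['mtx']; x=(u-K[0,2])/K[0,0]; y=(v-K[1,2])/K[1,1]
    if fish:
        r=np.hypot(x,y); s=np.sin(r)/r if r>1e-9 else 1; d=np.array([x*s,y*s,np.cos(r)])
    else: d=np.array([x,y,1.])
    return -c['R'].T@c['t'], c['R'].T@d
def plane(c,u,v,z,fish=False):
    o,d=ray(c,u,v,fish); return o+d*(z-o[2])/d[2]
def pts(c,m):
    v,u=np.nonzero(m&(c['depth']>0)); z=c['depth'][v,u]; K=c['mtx']
    P=np.stack([(u-K[0,2])/K[0,0]*z,(v-K[1,2])/K[1,1]*z,z],1)
    return (P-c['t'])@c['R'],u,v
def blobs(c,lo,hi,amin=60):
    h=cv2.cvtColor(c['color'],cv2.COLOR_RGB2HSV); m=cv2.inRange(h,lo,hi)
    n,l,s,ce=cv2.connectedComponentsWithStats(m)
    return [(l==i,s[i],ce[i]) for i in range(1,n) if s[i][4]>=amin]
E
python3 - <<'E'
from h import *
import pprint
s=bot.sense(); print({k:np.round(v,3).tolist() for k,v in s.items()})
for n in('scene','side'):
    c=cap(n,n+'0.png'); print(n,c['mtx'].round(1).tolist(),(-c['R'].T@c['t']).round(3))
    for m,st,ce in blobs(c,(95,90,40),(130,255,255)):
        P,u,v=pts(c,m); print('blue',st.tolist(),ce.round(0),np.median(P,0).round(3) if len(P) else None, P.max(0).round(3) if len(P) else None)
E
```

```text
{'t': 0.0, 'joints': [-1.357, 0.424, 1.631, -0.0, 1.089, -0.019], 'dq': [0.0, 0.001, -0.001, -0.002, 0.0, -0.001], 'effort': [0.001, -55.739, -28.175, -0.0, 0.007, -0.0], 'position': [0.144, -0.608, 0.303], 'tool_rot': [-0.001, 0.993, 0.116, -0.0], 'wrist_force': [0.227, -0.177, -0.369], 'ft_torque': [0.032, -0.018, 0.018], 'grip_force': 0.0, 'grip_width': 0.085}
scene [[412.0, 0.0, 284.4], [0.0, 412.0, 210.3], [0.0, 0.0, 1.0]] [ 1.26  -0.251  0.845]
blue [208, 234, 20, 17, 260] [217. 242.] [ 0.432 -0.132  0.012] [ 0.452 -0.101  0.036]
blue [260, 335, 32, 32, 787] [275. 351.] [ 0.872 -0.119  0.139] [ 0.899 -0.057  0.143]
side [[427.3, 0.0, 280.6], [0.0, 427.3, 206.0], [0.0, 0.0, 1.0]] [ 0.466 -0.718  0.96 ]
blue [286, 9, 52, 56, 2584] [310.  37.] [ 0.842  1.318 -0.062] [ 1.046  1.761 -0.03 ]
blue [403, 231, 25, 22, 428] [415. 242.] [ 0.868 -0.124  0.138] [1.354 0.565 0.142]
blue [226, 277, 20, 19, 318] [236. 286.] [ 0.427 -0.136  0.011] [ 0.45  -0.097  0.035]
blue [529, 410, 31, 10, 226] [547. 415.] [ 1.354 -0.4   -0.435] [ 1.603 -0.311 -0.408]
```

View pics/scene0.png

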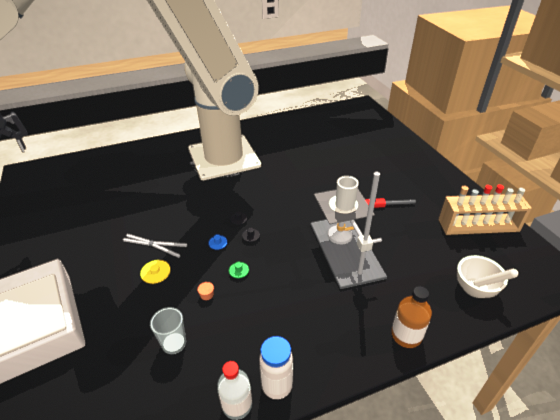

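View pics/side0.png

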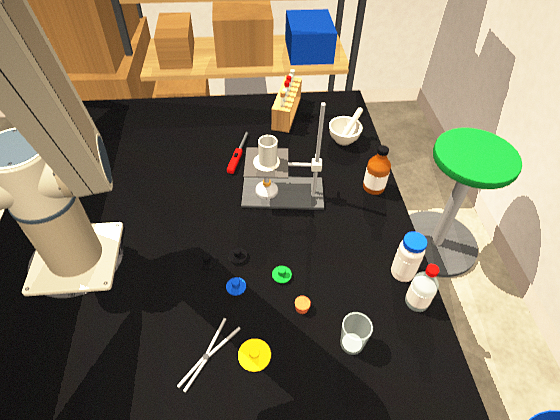

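Candidates for the lid in the scene image are the blue disc with knob (217,242), the black one (250,236), the green one (239,270), the yellow wide lid (155,271) and the blue bottle cap (276,351). I choose the blue one at (217,242), which is side pixel (236,286). The cup is at scene (347,193) and side (267,150).

Run:
```python
from h import *
S=cap('scene');D=cap('side')
a=S['color'][150:290,180:400,::-1]; b=D['color'][120:320,190:340,::-1]
a=cv2.resize(a,None,fx=2.2,fy=2.2,interpolation=2); b=cv2.resize(b,None,fx=2,fy=2,interpolation=2)
h=max(a.shape[0],b.shape[0]); im=np.zeros((h,a.shape[1]+b.shape[1],3),np.uint8); im[:a.shape[0],:a.shape[1]]=a; im[:b.shape[0],a.shape[1]:]=b
cv2.imwrite('pics/crop1.png',im); print(im.shape)
for nm,c,(u0,u1,v0,v1) in(('scene',S,(322,368,165,225)),('side',D,(245,292,125,175))):
    roi=np.zeros(c['depth'].shape,bool); roi[v0:v1,u0:u1]=1
    P,u,v=pts(c,roi); k=(P[:,2]>.145)&(P[:,2]<.215); Q=P[k]; print(nm,'cup pts',len(Q),Q.min(0).round(3),Q.max(0).round(3))
    k=(P[:,2]>.2)&(P[:,2]<.212);Q=P[k]
    if len(Q)>8:
        r,*_=np.linalg.lstsq(np.c_[2*Q[:,:2],np.ones(len(Q))],(Q[:,:2]**2).sum(1),rcond=None)
        print(' rim circ',r[:2].round(4),np.sqrt(r[2]+r[0]**2+r[1]**2).round(4),Q[:,2].max())
    for lbl,lo,hi in(('blue',(95,90,40),(130,255,255)),('green',(45,90,40),(85,255,255)),('yel',(22,90,60),(34,255,255)),('orange',(5,120,60),(18,255,255)),('red',(0,150,80),(4,255,255))):
        for m,st,ce in blobs(c,lo,hi):
            P2,_,_=pts(c,m); md=np.median(P2,0) if len(P2) else [9]*3
            if .2<md[0]<.8 and abs(md[2])<.1: print(nm,lbl,ce.round(0),md.round(3),((P2.min(0)+P2.max(0))/2).round(3),np.ptp(P2,axis=0).round(3))
```

```text
(400, 784, 3)
scene cup pts 596 [0.509 0.177 0.145] [0.679 0.231 0.214]
 rim circ [0.5818 0.2044] 0.0542 0.20913157251914558
scene blue [217. 242.] [ 0.432 -0.132  0.012] [ 0.416 -0.129  0.016] [0.074 0.056 0.039]
scene green [238. 270.] [ 0.552 -0.106  0.012] [ 0.539 -0.103  0.015] [0.069 0.056 0.038]
scene yel [155. 271.] [ 0.468 -0.312  0.006] [ 0.459 -0.312  0.008] [0.089 0.078 0.029]
scene orange [206. 290.] [ 0.593 -0.202  0.026] [ 0.575 -0.2    0.014] [0.067 0.043 0.036]
scene red [380. 203.] [0.454 0.385 0.016] [0.438 0.392 0.011] [0.051 0.06  0.029]
side cup pts 481 [0.507 0.172 0.145] [0.56  0.229 0.206]
 rim circ [0.5339 0.2013] 0.0251 0.2062304537823214
side blue [236. 286.] [ 0.426 -0.137  0.011] [ 0.426 -0.128  0.015] [0.049 0.064 0.04 ]
side green [281. 274.] [ 0.546 -0.11   0.01 ] [ 0.548 -0.101  0.014] [0.054 0.065 0.039]
side yel [302. 303.] [ 0.586 -0.204  0.027] [ 0.587 -0.202  0.025] [0.036 0.033 0.01 ]
side yel [254. 355.] [ 0.462 -0.316  0.005] [ 0.463 -0.312  0.01 ] [0.074 0.08  0.026]
side orange [286. 113.] [0.622 0.512 0.037] [0.635 0.596 0.043] [0.13  0.217 0.097]
side orange [302. 310.] [ 0.585 -0.219  0.017] [ 0.59  -0.204  0.013] [0.042 0.038 0.033]
side red [234. 161.] [0.433 0.336 0.017] [0.434 0.356 0.01 ] [0.056 0.134 0.027]
```

View pics/crop1.png

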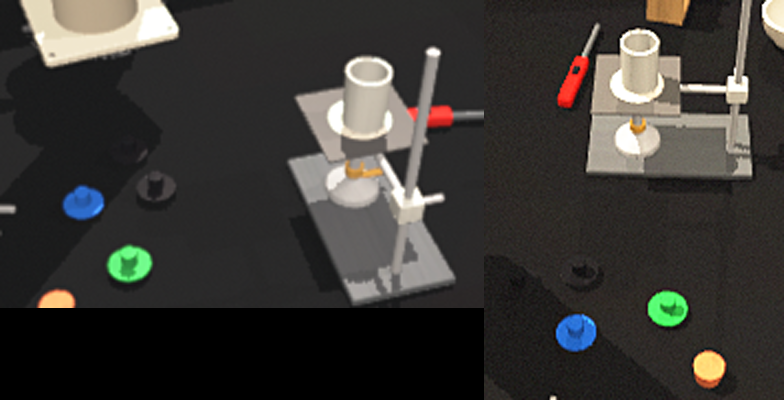

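The crop confirms it: the blue lid with its knob up is at crop pixels (83,203) and (575,332). The black lid is next to it at (155,187) and the green at (129,264). The cup stands on the white disc, and the rod is on the far side. Measured positions are lid ≈ (0.425, -0.13) and cup ≈ (0.534, 0.201), with the rim at about 0.206, which matches the sizes given. I'm moving above the lid.

```bash
python3 -m crank '[{"xyz":[24,-25,3],"twist":[0,0,0],"gripper":1},{"xyz":[24,-25,3],"twist":[0,0,0],"gripper":1},{"xyz":[24,-25,3],"twist":[0,0,0],"gripper":1},{"xyz":[24,-25,3],"twist":[0,0,0],"gripper":1},{"xyz":[24,-25,3],"twist":[0,0,0],"gripper":1},{"xyz":[24,-25,3],"twist":[0,0,0],"gripper":1},{"xyz":[24,-25,3],"twist":[0,0,0],"gripper":1},{"xyz":[24,-25,3],"twist":[0,0,0],"gripper":1}]'
python3 -m crank '[{"xyz":[24,-25,3],"twist":[0,0,0],"gripper":0.6},{"xyz":[24,-25,3],"twist":[0,0,0],"gripper":0.6},{"xyz":[24,-25,3],"twist":[0,0,0],"gripper":0.6},{"xyz":[24,-25,3],"twist":[0,0,0],"gripper":0.6},{"xyz":[24,-25,3],"twist":[0,0,0],"gripper":0.6},{"xyz":[24,-25,3],"twist":[0,0,0],"gripper":0.6},{"xyz":[24,-25,3],"twist":[0,0,0],"gripper":0.6},{"xyz":[0,0,0],"twist":[0,0,0],"gripper":0.6}]'
cat > w.py <<'E'
from h import *
from scipy.spatial.transform import Rotation as Ro
import sys
def R():
    q=bot.sense()['tool_rot']; return Ro.from_quat([*q[1:],q[0]]).as_matrix()
def tool(X):  # tool-frame mm of a world point
    return (R().T@(np.asarray(X)-bot.sense()['position'])*1000).round(1)
E
python3 - <<'E'
from w import *
c=cap('wrist','w1.png'); print(c['mtx'].round(1).tolist(),(-c['R'].T@c['t']).round(3),R().round(3).tolist(),bot.sense()['position'],bot.sense()['grip_width'])
for n,z in(('wrist',.012),):
  for m,st,ce in blobs(c,(95,90,40),(130,255,255)):
    X=plane(c,*ce,z,True); print(st.tolist(),ce.round(1),X.round(4),tool(X))
E
```

```text
t: 0.87
position: [0.2853, -0.3677, 0.2798]
tool_rot: [0.0, 0.993, 0.116, 0.0]
wrist_force: [0.7, -0.6, -0.5]
grip_width: 0.0855
grip_force: 0.0
t: 1.53
position: [0.4099, -0.1563, 0.2587]
tool_rot: [-0.0, 0.993, 0.118, 0.0]
wrist_force: [0.2, -1.4, 0.2]
grip_width: 0.0511
grip_force: 0.0
[[325.2, 0.0, 275.3], [0.0, 325.2, 212.4], [0.0, 0.0, 1.0]] [ 0.482 -0.139  0.328] [[0.972, 0.235, -0.0], [0.235, -0.972, 0.0], [-0.0, -0.0, -1.0]] [ 0.40899558 -0.15790938  0.2587215 ] 0.05086485734251327
[228, 143, 56, 55, 2360] [255.5 169.6] [ 0.4275 -0.1315  0.012 ] [ 24.2 -21.3 246.7]
```

View pics/w1.png

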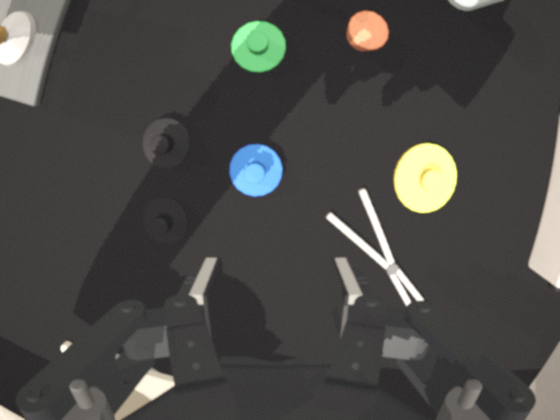

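The wrist view shows the blue lid at (256,170), black ones at (165,142) and (165,220), green at (258,47) and yellow at (426,178). There is room for the fingers on either side of the blue lid. I'll centre on it, go down partway and look again.

```bash
python3 -m crank '[{"xyz":[4,-4,10],"twist":[0,0,0],"gripper":0.5},{"xyz":[4,-4,14],"twist":[0,0,0],"gripper":0.5},{"xyz":[4,-4,14],"twist":[0,0,0],"gripper":0.5},{"xyz":[4,-4,14],"twist":[0,0,0],"gripper":0.5},{"xyz":[4,-4,14],"twist":[0,0,0],"gripper":0.5},{"xyz":[4,-1,14],"twist":[0,0,0],"gripper":0.5},{"xyz":[0,0,10],"twist":[0,0,0],"gripper":0.5},{"xyz":[0,0,0],"twist":[0,0,0],"gripper":0.5}]'
python3 - <<'E'
from w import *
c=cap('wrist','w2.png'); print(bot.sense()['position'],bot.sense()['grip_width'])
for m,st,ce in blobs(c,(95,90,40),(130,255,255)):
    cnt=max(cv2.findContours(m.astype(np.uint8),0,1)[0],key=len)
    e=cv2.fitEllipse(cnt)
    for nm,p in(('cent',ce),('ell',e[0])):
        X=plane(c,*p,.012,True); print(st.tolist(),nm,np.round(p,1),X.round(4),tool(X))
E
```

```text
t: 2.25
position: [0.4251, -0.1346, 0.1669]
tool_rot: [-0.001, 0.993, 0.115, -0.002]
wrist_force: [0.4, 0.3, 0.1]
grip_width: 0.0424
grip_force: 0.0
[ 0.4254914  -0.13470321  0.16784097] 0.04267402813944733
[236, 180, 74, 71, 4095] cent [272.4 215.3] [ 0.428  -0.1312  0.012 ] [  3.6  -2.6 155.8]
[236, 180, 74, 71, 4095] ell [272.4 215.3] [ 0.428  -0.1312  0.012 ] [  3.6  -2.6 155.8]
```

View pics/w2.png

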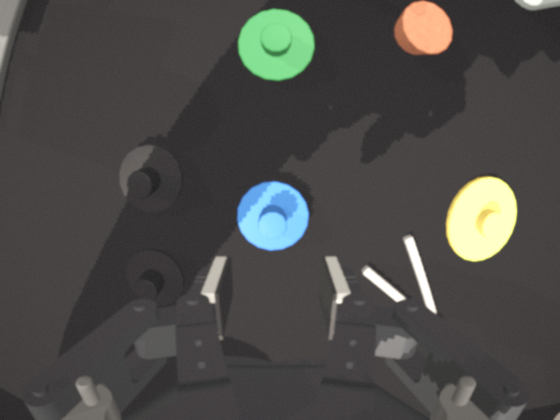

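The blue lid is at (272,215) with its knob at (272,222), 3.6 and -2.6 mm off centre. I'll correct for that, descend and grip the knob.

```bash
python3 -m crank '[{"xyz":[2,-1.5,12],"twist":[0,0,0],"gripper":0.5},{"xyz":[1.5,-1,14],"twist":[0,0,0],"gripper":0.5},{"xyz":[0,0,14],"twist":[0,0,0],"gripper":0.5},{"xyz":[0,0,14],"twist":[0,0,0],"gripper":0.5},{"xyz":[0,0,13],"twist":[0,0,0],"gripper":0.5},{"xyz":[0,0,8],"twist":[0,0,0],"gripper":0.5},{"xyz":[0,0,4],"twist":[0,0,0],"gripper":0.5},{"xyz":[0,0,0],"twist":[0,0,0],"gripper":0.5}]' 40
python3 -m crank '[{"xyz":[0,0,0],"twist":[0,0,0],"gripper":0.1},{"xyz":[0,0,0],"twist":[0,0,0],"gripper":0.1},{"xyz":[0,0,0],"twist":[0,0,0],"gripper":0.1},{"xyz":[0,0,0],"twist":[0,0,0],"gripper":0.1},{"xyz":[0,0,0],"twist":[0,0,0],"gripper":0.1}]' 40
```

```text
t: 2.97
position: [0.4291, -0.1312, 0.0897]
tool_rot: [-0.0, 0.993, 0.116, -0.0]
wrist_force: [0.1, 0.2, 0.8]
grip_width: 0.0428
grip_force: 0.0
t: 3.38
position: [0.4297, -0.1312, 0.0907]
tool_rot: [0.0, 0.993, 0.116, 0.001]
wrist_force: [-0.6, -1.2, 7.8]
grip_width: 0.018
grip_force: 39.0
```

```bash
python3 -m crank '[{"xyz":[0,0,-8],"twist":[0,0,0],"gripper":0.1},{"xyz":[0,0,-16],"twist":[0,0,0],"gripper":0.1},{"xyz":[0,0,-26],"twist":[0,0,0],"gripper":0.1},{"xyz":[0,0,-30],"twist":[0,0,0],"gripper":0.1},{"xyz":[0,0,-30],"twist":[0,0,0],"gripper":0.1},{"xyz":[0,0,-25],"twist":[0,0,0],"gripper":0.1},{"xyz":[0,0,-15],"twist":[0,0,0],"gripper":0.1},{"xyz":[0,0,0],"twist":[0,0,0],"gripper":0.1}]' 40
python3 - <<'E'
from w import *
a=cap('wrist')
b=cap('side'); s=cap('scene')
st=np.hstack([cv2.resize(a['color'],(400,300)),cv2.resize(b['color'][180:330,140:340],(400,300))])
cv2.imwrite('pics/lift.png',st[:,:,::-1]); x=bot.sense(); print(x['position'],x['grip_width'],x['grip_force'],tool([.534,.201,.205]))
for n,c in(('side',b),('scene',s)):
  for m,q,ce in blobs(c,(95,90,40),(130,255,255)):
    P,_,_=pts(c,m); md=np.median(P,0)
    if .3<md[0]<.6 and abs(md[1])<.3: print(n,q.tolist(),md.round(3),np.percentile(P,[3,97],axis=0).round(3).tolist())
E
```

```text
t: 4.05
position: [0.4308, -0.1314, 0.2437]
tool_rot: [0.001, 0.993, 0.116, 0.003]
wrist_force: [0.9, -1.2, -0.1]
grip_width: 0.018
grip_force: 39.1
[ 0.42886744 -0.13077429  0.2397389 ] 0.018008076442979616 39.09156024456024 [ 178.9 -298.6   34.8]
side [221, 243, 23, 19, 236] [ 0.421 -0.143  0.162] [[0.402, -0.158, 0.009], [0.45, -0.034, 0.213]]
scene [200, 192, 22, 18, 221] [ 0.435 -0.129  0.162] [[0.213, -0.152, -0.0], [0.451, -0.086, 0.183]]
```

View pics/lift.png

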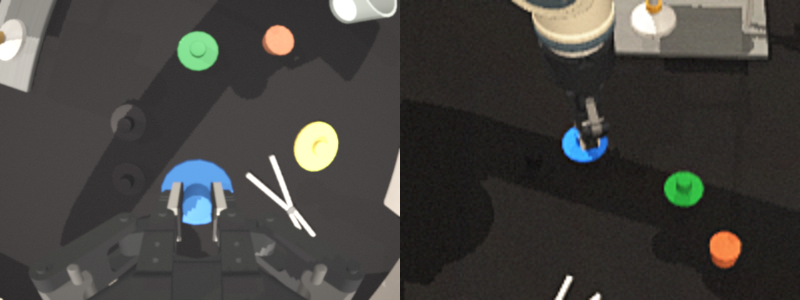

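The lid is held and level, with the flange top at about TCP-78 mm, so the lid origin is about TCP-90 mm. Next I raise it and travel so that the wrist camera looks down into the cup.

```bash
python3 -m crank '[{"xyz":[3,-6,-10],"twist":[0,0,0],"gripper":0.1},{"xyz":[8,-16,-14],"twist":[0,0,0],"gripper":0.1},{"xyz":[8,-18,-14],"twist":[0,0,0],"gripper":0.1},{"xyz":[8,-18,-14],"twist":[0,0,0],"gripper":0.1},{"xyz":[8,-18,-14],"twist":[0,0,0],"gripper":0.1},{"xyz":[8,-18,-14],"twist":[0,0,0],"gripper":0.1},{"xyz":[8,-20,-10],"twist":[0,0,0],"gripper":0.1},{"xyz":[8,-22,0],"twist":[0,0,0],"gripper":0.1}]' 40
python3 -m crank '[{"xyz":[6,-24,0],"twist":[0,0,0],"gripper":0.1},{"xyz":[6,-24,0],"twist":[0,0,0],"gripper":0.1},{"xyz":[6,-24,0],"twist":[0,0,0],"gripper":0.1},{"xyz":[6,-24,0],"twist":[0,0,0],"gripper":0.1},{"xyz":[6,-24,0],"twist":[0,0,0],"gripper":0.1},{"xyz":[6,-24,0],"twist":[0,0,0],"gripper":0.1},{"xyz":[4,-14,0],"twist":[0,0,0],"gripper":0.1},{"xyz":[0,0,0],"twist":[0,0,0],"gripper":0.1}]' 40
python3 - <<'E'
from w import *
c=cap('wrist','w3.png'); s=cap('scene'); x=bot.sense(); print(x['position'],x['grip_width'],tool([.534,.201,.205]))
P=0
for m,q,ce in blobs(c,(95,90,40),(130,255,255)): print('blue',q.tolist(),ce.round(1))
for m,q,ce in blobs(c,(0,0,110),(180,60,255),300): print('white',q.tolist(),ce.round(1),plane(c,*ce,.13,True).round(3))
print(c['mtx'].round(1).tolist())
E
```

```text
t: 4.87
position: [0.4561, 0.0162, 0.3315]
tool_rot: [0.0, 0.993, 0.116, 0.001]
wrist_force: [1.3, -0.6, -1.1]
grip_width: 0.0181
grip_force: 39.1
t: 5.53
position: [0.4574, 0.1805, 0.3293]
tool_rot: [-0.0, 0.993, 0.117, -0.001]
wrist_force: [-0.3, 0.8, -0.2]
grip_width: 0.018
grip_force: 39.2
[0.45725448 0.17831606 0.32924035] 0.018175528015149708 [ 80.2  -4.3 124.1]
blue [225, 222, 102, 94, 5129] [275.3 263.1]
white [178, 0, 194, 210, 27825] [279.6  97.5] [0.546 0.198 0.13 ]
white [0, 17, 27, 25, 427] [12.8 27.8] [0.583 0.494 0.13 ]
white [58, 112, 52, 37, 485] [ 83.3 129.9] [0.486 0.37  0.13 ]
white [234, 255, 20, 47, 560] [243.7 277. ] [0.382 0.193 0.13 ]
white [297, 255, 21, 47, 569] [306.9 276.7] [0.396 0.136 0.13 ]
white [498, 256, 37, 76, 854] [519.4 294. ] [ 0.418 -0.135  0.13 ]
white [0, 373, 72, 47, 1354] [ 27.7 406.9] [-0.005  0.524  0.13 ]
white [94, 373, 22, 28, 358] [104.2 386.9] [0.158 0.346 0.13 ]
[[325.2, 0.0, 275.3], [0.0, 325.2, 212.4], [0.0, 0.0, 1.0]]
```

View pics/w3.png

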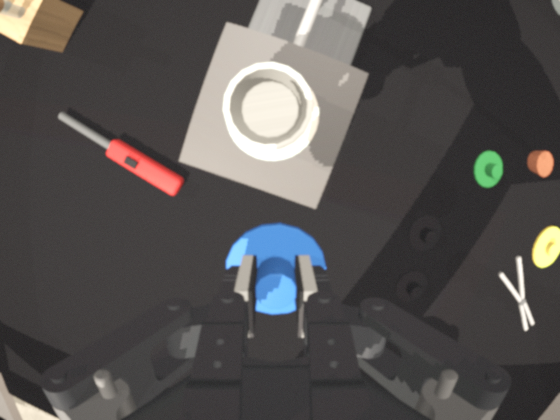

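The wrist view shows the cup rim near (265,108), the white disc and gauze below it, and the held lid's flange at about (275,263). I'll fit circles to both with known heights, using depth.

```bash
cat > fit.py <<'E'
from w import *
def circ(Q,r=None):
    from scipy.optimize import least_squares
    f=(lambda p:np.hypot(Q[:,0]-p[0],Q[:,1]-p[1])-(p[2] if r is None else r))
    o=least_squares(f,[*np.median(Q,0)[:2],.025],loss='soft_l1',f_scale=.001); return o.x.round(4),np.abs(o.fun).mean().round(4)
def wpts(c,m):
    v,u=np.nonzero(m&(c['depth']>0)); K=c['mtx']; x=(u-K[0,2])/K[0,0]; y=(v-K[1,2])/K[1,1]; r=np.hypot(x,y)+1e-9
    k=np.tan(r)/r; z=c['depth'][v,u]; return (np.stack([x*k*z,y*k*z,z],1)-c['t'])@c['R'],u,v
E
python3 - <<'E'
from fit import *
c=cap('wrist'); m=np.zeros((420,560),bool); m[50:175,205:335]=1
P,u,v=wpts(c,m); print(len(P),np.percentile(P[:,2],[2,30,60,95,99]).round(4))
k=(P[:,2]>.199)&(P[:,2]<.214); Q=P[k]; print('rim by depth',len(Q),np.median(Q,0).round(4),circ(Q))
g=cv2.cvtColor(c['color'],cv2.COLOR_RGB2GRAY)
# dark inside of mouth -> rim outline: pixels that are rim by depth
mm=np.zeros((420,560),np.uint8); mm[v[k],u[k]]=1
cn=cv2.findContours(mm,cv2.RETR_CCOMP,cv2.CHAIN_APPROX_NONE)[0]
for q in sorted(cn,key=len)[-2:]:
    X=np.array([plane(c,*p[0],.205,True) for p in q]); print('contour',len(q),circ(X))
b=max(blobs(c,(95,90,40),(130,255,255)),key=lambda x:x[1][4])[0]
P,u,v=wpts(c,b); z=bot.sense()['position'][2]; print('lid z rel tcp',np.percentile(P[:,2]-z,[5,50,95]).round(4))
cn=max(cv2.findContours(b.astype(np.uint8),0,cv2.CHAIN_APPROX_NONE)[0],key=len)[:,0]
cn=cn[(cn[:,1]<260)]; X=np.array([plane(c,*p,z-.078,True) for p in cn]); o=circ(X); o2=circ(X,.026); print('lid',o,o2,tool([*o[0][:2],z]),tool([*o2[0][:2],z]))
k=np.abs(P[:,2]-z+.078)<.006; A=np.c_[P[k][:,:2]-P[k][:,:2].mean(0),np.ones(k.sum())]; print('slope',np.linalg.lstsq(A,P[k][:,2],rcond=None)[0].round(3))
E
```

```text
16203 [0.1277 0.1298 0.1312 0.2047 0.2055]
rim by depth 1883 [0.5347 0.2045 0.2045] (array([0.5346, 0.2038, 0.0245]), np.float64(0.0011))
contour 217 (array([0.5346, 0.2037, 0.0224]), np.float64(0.0002))
contour 253 (array([0.5346, 0.2039, 0.0263]), np.float64(0.0002))
lid z rel tcp [-0.0817 -0.0787 -0.0586]
lid (array([0.4595, 0.179 , 0.0222]), np.float64(0.0027)) (array([0.4549, 0.178 , 0.025 ]), np.float64(0.0027)) [ 2.4 -0.7 -0. ] [-2.3 -0.8  0. ]
slope [-0.014 -0.003  0.25 ]
```

Run:
```python
from fit import *
c=cap('wrist'); z=bot.sense()['position'][2]; m=np.zeros((420,560),bool); m[200:262,200:350]=1
P,u,v=wpts(c,m); k=np.abs(P[:,2]-z+.0785)<.006
mm=np.zeros((420,560),np.uint8); mm[v[k],u[k]]=1
e=[(x,np.nonzero(mm[:,x])[0].min()) for x in range(228,325) if mm[200:262,x].sum()>2]
e+= [(np.nonzero(mm[y])[0][i],y) for y in range(235,255) for i in (0,-1) if mm[y].any()]
X=np.array([plane(c,*p,z-.078,True) for p in e])
for r in(None,.026):
  o=circ(X,r); print(o,tool([*o[0][:2],z]))
C=np.array(tool([.5346,.2038,z]));print('cup',C)
b=cv2.cvtColor(c['color'],cv2.COLOR_RGB2HSV)[245]; print([ (x,int(b[x,0]),int(b[x,2])) for x in (222,224,226,228,230,320,322,324,326,328)])
```

```text
(array([0.4562, 0.1777, 0.0249]), np.float64(0.0002)) [-1.1 -0.6  0. ]
(array([0.4549, 0.1773, 0.025 ]), np.float64(0.0003)) [-2.5 -0.5  0. ]
cup [81.2 -7.9 -0.1]
[(222, 0, 68), (224, 0, 68), (226, 12, 71), (228, 0, 66), (230, 130, 68), (320, 116, 75), (322, 173, 68), (324, 0, 70), (326, 0, 67), (328, 10, 65)]
```

```bash
python3 -m crank '[{"xyz":[7,-1,0],"twist":[0,0,0],"gripper":0.1},{"xyz":[15,-1.4,0],"twist":[0,0,0],"gripper":0.1},{"xyz":[18,-1.5,0],"twist":[0,0,0],"gripper":0.1},{"xyz":[18,-1.5,0],"twist":[0,0,0],"gripper":0.1},{"xyz":[15,-1,0],"twist":[0,0,0],"gripper":0.1},{"xyz":[7,-1,0],"twist":[0,0,0],"gripper":0.1},{"xyz":[3,0,0],"twist":[0,0,0],"gripper":0.1},{"xyz":[0,0,0],"twist":[0,0,0],"gripper":0.1}]' 40
python3 - <<'E'
from fit import *
x=bot.sense(); r=R(); print(x['position'], 'lid est', (np.array(x['position'])+r@np.array([-.0018,-.0005,0])).round(4), 'cup in tool',tool([.5346,.2038,.205]))
for n in('side','scene'):
    c=cap(n); K=c['mtx']
    for m,q,ce in blobs(c,(95,90,40),(130,255,255),30):
        X=plane(c,*ce,x['position'][2]-.078)
        if np.hypot(*(X[:2]-[.534,.203]))<.06: print(n,q.tolist(),ce.round(1),X.round(4))
E
```

```text
t: 6.4
position: [0.5372, 0.2038, 0.3296]
tool_rot: [0.0, 0.993, 0.116, -0.0]
wrist_force: [-0.5, -0.6, -0.2]
grip_width: 0.0179
grip_force: 39.2
[0.537162   0.20384925 0.32962375] lid est [0.5353 0.2039 0.3296] cup in tool [ -2.4  -0.5 124.6]
side [258, 119, 19, 16, 153] [266.1 128.7] [0.5303 0.1959 0.2516]
scene [338, 159, 22, 16, 197] [348.9 168.3] [0.5391 0.2015 0.2516]
```

```bash
python3 -m crank '[{"xyz":[-0.5,0,4],"twist":[0,0,0],"gripper":0.1},{"xyz":[0,0,6],"twist":[0,0,0],"gripper":0.1},{"xyz":[0,0,6],"twist":[0,0,0],"gripper":0.1},{"xyz":[0,0,6],"twist":[0,0,0],"gripper":0.1},{"xyz":[0,0,5],"twist":[0,0,0],"gripper":0.1},{"xyz":[0,0,3],"twist":[0,0,0],"gripper":0.1},{"xyz":[0,0,2],"twist":[0,0,0],"gripper":0.1},{"xyz":[0,0,0],"twist":[0,0,0],"gripper":0.1}]' 40
python3 -m crank '[{"xyz":[0,0,2],"twist":[0,0,0],"gripper":0.1},{"xyz":[0,0,2],"twist":[0,0,0],"gripper":0.1},{"xyz":[0,0,2],"twist":[0,0,0],"gripper":0.1},{"xyz":[0,0,2],"twist":[0,0,0],"gripper":0.1},{"xyz":[0,0,0],"twist":[0,0,0],"gripper":0.1}]' 40
```

```text
t: 7.17
position: [0.5362, 0.2041, 0.2973]
tool_rot: [0.0, 0.993, 0.116, -0.0]
wrist_force: [1.1, 0.3, -0.2]
grip_width: 0.0177
grip_force: 39.2
t: 7.58
position: [0.5362, 0.2041, 0.2895]
tool_rot: [0.0, 0.993, 0.116, -0.0]
wrist_force: [-0.2, -0.6, -0.4]
grip_width: 0.0179
grip_force: 39.2
```

```bash
python3 -m crank '[{"xyz":[0,0,1],"twist":[0,0,0],"gripper":0.1},{"xyz":[0,0,1],"twist":[0,0,0],"gripper":0.1},{"xyz":[0,0,0],"twist":[0,0,0],"gripper":0.1}]' 40; python3 -m crank '[{"xyz":[0,0,1],"twist":[0,0,0],"gripper":0.1},{"xyz":[0,0,0],"twist":[0,0,0],"gripper":0.1}]' 40; python3 -c "
from w import *
print(bot.sense()['wrist_force'])"
```

```text
t: 7.83
position: [0.5364, 0.2042, 0.2878]
tool_rot: [0.0, 0.993, 0.116, 0.0]
wrist_force: [-0.5, -0.7, -1.4]
grip_width: 0.0181
grip_force: 39.2
t: 8.0
position: [0.5366, 0.2042, 0.2878]
tool_rot: [-0.0, 0.993, 0.116, 0.0]
wrist_force: [-1.7, -0.7, 5.3]
grip_width: 0.018
grip_force: 39.7
[-1.74543579 -0.74106453  5.2820403 ]
```

There is contact at z ≈ 0.2875, where the seated height should be. I'll release, back off upward and look.

```bash
python3 -m crank '[{"xyz":[0,0,0],"twist":[0,0,0],"gripper":0.25},{"xyz":[0,0,0],"twist":[0,0,0],"gripper":0.3},{"xyz":[0,0,0],"twist":[0,0,0],"gripper":0.4},{"xyz":[0,0,0],"twist":[0,0,0],"gripper":0.5},{"xyz":[0,0,0],"twist":[0,0,0],"gripper":0.5}]' 
python3 -m crank '[{"xyz":[0,0,-6],"twist":[0,0,0],"gripper":0.5},{"xyz":[0,0,-14],"twist":[0,0,0],"gripper":0.5},{"xyz":[-5,0,-20],"twist":[0,0,0],"gripper":0.6},{"xyz":[-15,0,-20],"twist":[0,0,0],"gripper":0.8},{"xyz":[-20,0,-10],"twist":[0,0,0],"gripper":1},{"xyz":[-20,0,0],"twist":[0,0,0],"gripper":1},{"xyz":[-10,0,0],"twist":[0,0,0],"gripper":1},{"xyz":[0,0,0],"twist":[0,0,0],"gripper":1}]'
python3 - <<'E'
from fit import *
c=cap('wrist'); s=cap('side');x=bot.sense(); print(x['position'],x['grip_width'])
im=np.hstack([cv2.resize(c['color'],(400,300)),cv2.resize(s['color'][90:210,190:350],(400,300),interpolation=2)]); cv2.imwrite('pics/seat.png',im[:,:,::-1])
b=max(blobs(c,(95,90,40),(130,255,255)),key=lambda q:q[1][4]); P,u,v=wpts(c,b[0]); print(b[1].tolist(),np.percentile(P[:,2],[5,50,95,98]).round(4))
k=np.abs(P[:,2]-.209)<.008; Q=P[k]; A=np.c_[Q[:,:2]-Q[:,:2].mean(0),np.ones(len(Q))]; f=np.linalg.lstsq(A,Q[:,2],rcond=None)[0]; print('flange slope',f.round(4))
cn=max(cv2.findContours(b[0].astype(np.uint8),0,cv2.CHAIN_APPROX_NONE)[0],key=len)[:,0]
X=np.array([plane(c,*p,.209,True) for p in cn]); o=circ(X); print(o,tool([*o[0][:2],.209]))
E
```

```text
t: 8.42
position: [0.5363, 0.2041, 0.2868]
tool_rot: [0.0, 0.993, 0.116, -0.0]
wrist_force: [0.0, 0.1, -0.1]
grip_width: 0.043
grip_force: 0.0
t: 9.08
position: [0.4666, 0.1876, 0.3572]
tool_rot: [0.0, 0.993, 0.116, -0.0]
wrist_force: [0.2, -0.4, -0.4]
grip_width: 0.0854
grip_force: 0.0
[0.46864381 0.18814803 0.35710348] 0.08506158567195214
[239, 88, 74, 73, 4193] [0.2077 0.209  0.2292 0.2296]
flange slope [-0.0005  0.001   0.2088]
(array([0.534 , 0.2036, 0.0241]), np.float64(0.0002)) [6.700e+01 1.000e-01 1.482e+02]
```

View pics/seat.png

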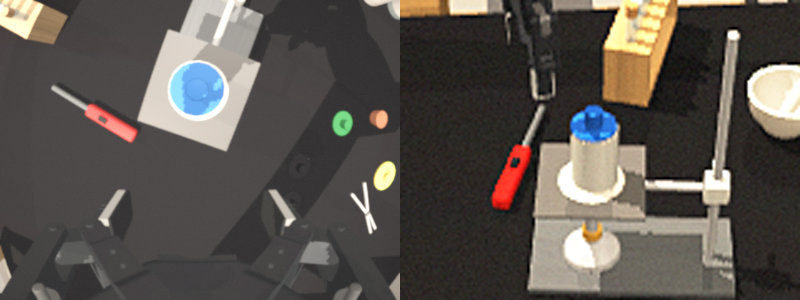

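The lid is seated and level: flange top at 0.209 with slope about 0.001, at seat.png (197,90). Next I centre over the cup with the gripper open and straddle it down to TCP z ≈ 0.238, which clears the knob.

```bash
python3 -m crank '[{"xyz":[6,0,0],"twist":[0,0,0],"gripper":1},{"xyz":[13,0,0],"twist":[0,0,0],"gripper":1},{"xyz":[15,0,0],"twist":[0,0,0],"gripper":1},{"xyz":[15,0,0],"twist":[0,0,0],"gripper":1},{"xyz":[10,0,0],"twist":[0,0,0],"gripper":1},{"xyz":[6,0,0],"twist":[0,0,0],"gripper":1},{"xyz":[2,0,0],"twist":[0,0,0],"gripper":1},{"xyz":[0,0,0],"twist":[0,0,0],"gripper":1}]'
python3 - <<'E'
from fit import *
print(bot.sense()['position'],tool([.5343,.2037,.209]))
E
```

```text
t: 9.85
position: [0.5338, 0.2035, 0.3564]
tool_rot: [0.0, 0.993, 0.116, -0.0]
wrist_force: [-0.2, -0.0, 0.9]
grip_width: 0.0855
grip_force: 0.0
[0.53380762 0.20350624 0.35638101] [ 7.000e-01 -1.000e-01  1.474e+02]
```

```bash
python3 -m crank '[{"xyz":[0.5,0,8],"twist":[0,0,0],"gripper":1},{"xyz":[0,0,16],"twist":[0,0,0],"gripper":1},{"xyz":[0,0,18],"twist":[0,0,0],"gripper":1},{"xyz":[0,0,18],"twist":[0,0,0],"gripper":1},{"xyz":[0,0,18],"twist":[0,0,0],"gripper":1},{"xyz":[0,0,16],"twist":[0,0,0],"gripper":1},{"xyz":[0,0,10],"twist":[0,0,0],"gripper":1},{"xyz":[0,0,0],"twist":[0,0,0],"gripper":1}]'
python3 -m crank '[{"xyz":[0,0,8],"twist":[0,0,0],"gripper":1},{"xyz":[0,0,6],"twist":[0,0,0],"gripper":1},{"xyz":[0,0,0],"twist":[0,0,0],"gripper":1},{"xyz":[0,0,0],"twist":[0,0,0],"gripper":1}]'
```

```text
t: 10.52
position: [0.5323, 0.2031, 0.2505]
tool_rot: [0.0, 0.993, 0.116, -0.002]
wrist_force: [-0.2, -0.6, 0.1]
grip_width: 0.0853
grip_force: 0.0
t: 10.85
position: [0.534, 0.2036, 0.2391]
tool_rot: [-0.0, 0.993, 0.116, 0.0]
wrist_force: [0.5, 0.6, -0.2]
grip_width: 0.0849
grip_force: 0.0
```

```bash
python3 -m crank '[{"xyz":[0,0,0],"twist":[0,0,0],"gripper":0.7},{"xyz":[0,0,0],"twist":[0,0,0],"gripper":0.65},{"xyz":[0,0,0],"twist":[0,0,0],"gripper":0.6},{"xyz":[0,0,0],"twist":[0,0,0],"gripper":0.5},{"xyz":[0,0,0],"twist":[0,0,0],"gripper":0.4},{"xyz":[0,0,0],"twist":[0,0,0],"gripper":0.4},{"xyz":[0,0,0],"twist":[0,0,0],"gripper":0.4}]' 60
```

```text
t: 11.43
position: [0.5344, 0.2037, 0.2399]
tool_rot: [-0.0, 0.993, 0.116, 0.001]
wrist_force: [-1.2, -0.3, 5.8]
grip_width: 0.0531
grip_force: 63.5
```

```bash
python3 -m crank '[{"xyz":[0,0,-2],"twist":[0,0,0],"gripper":0.4},{"xyz":[0,0,-4],"twist":[0,0,0],"gripper":0.4},{"xyz":[0,0,-8],"twist":[0,0,0],"gripper":0.4},{"xyz":[0,0,-10],"twist":[0,0,0],"gripper":0.4},{"xyz":[0,0,-10],"twist":[0,0,0],"gripper":0.4},{"xyz":[0,0,-10],"twist":[0,0,0],"gripper":0.4},{"xyz":[0,0,-10],"twist":[0,0,0],"gripper":0.4},{"xyz":[0,0,-10],"twist":[0,0,0],"gripper":0.4}]' 60
python3 -m crank '[{"xyz":[0,0,-9],"twist":[0,0,0],"gripper":0.4},{"xyz":[0,0,-6],"twist":[0,0,0],"gripper":0.4},{"xyz":[0,0,-4],"twist":[0,0,0],"gripper":0.4},{"xyz":[0,0,-2],"twist":[0,0,0],"gripper":0.4},{"xyz":[0,0,0],"twist":[0,0,0],"gripper":0.4},{"xyz":[0,0,0],"twist":[0,0,0],"gripper":0.4},{"xyz":[0,0,0],"twist":[0,0,0],"gripper":0.4},{"xyz":[0,0,0],"twist":[0,0,0],"gripper":0.4}]' 60
python3 - <<'E'
from fit import *
c=cap('wrist'); s=cap('side'); a=cap('scene'); x=bot.sense(); print(x['position'],x['grip_width'],x['grip_force'],np.abs(x['dq']).max())
im=np.hstack([cv2.resize(a['color'][120:270,270:470],(400,300),interpolation=2),cv2.resize(s['color'][60:210,190:390],(400,300),interpolation=2)])
im=np.vstack([im,cv2.resize(c['color'],(400,300))[:, :].repeat(1,0) if 0 else np.hstack([cv2.resize(c['color'],(400,300)),np.zeros((300,400,3),np.uint8)])]); cv2.imwrite('pics/end.png',im[:,:,::-1])
P,u,v=wpts(c,np.ones((420,560),bool)); z=x['position'][2]; T=(P-x['position'])@R(); k=(np.hypot(T[:,0],T[:,1])<.026)&(P[:,2]<z-.02)&(P[:,2]>z-.045)
Q=P[k]; print(len(Q), np.percentile(Q[:,2]-z,[5,50,95]).round(4) if len(Q) else '')
if len(Q)>50: print(np.linalg.lstsq(np.c_[Q[:,:2]-Q[:,:2].mean(0),np.ones(len(Q))],Q[:,2],rcond=None)[0].round(3))
E
```

```text
t: 12.1
position: [0.534, 0.2036, 0.3043]
tool_rot: [-0.0, 0.993, 0.116, 0.0]
wrist_force: [0.5, -0.9, -2.6]
grip_width: 0.0529
grip_force: 63.0
t: 12.77
position: [0.5338, 0.2035, 0.3234]
tool_rot: [0.0, 0.993, 0.116, -0.0]
wrist_force: [-0.0, 0.8, -1.8]
grip_width: 0.0526
grip_force: 63.0
[0.5338782  0.20355762 0.32360157] 0.05241424901079329 63.025090992450714 0.0008762299487860408
9495 [-0.0347 -0.0314 -0.0255]
[-0.036 -0.005  0.292]
```

View pics/end.png

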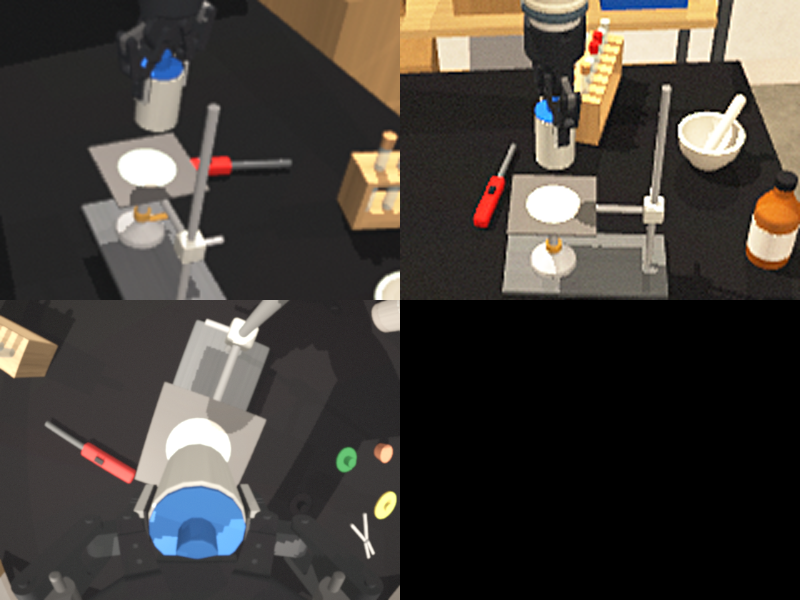

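The cup is held with its lid on, well above the gauze and upright in all three views. I'll check the flange's level and that it isn't drifting.

```bash
cat > lv.py <<'E'
from fit import *
c=cap('wrist'); b=max(blobs(c,(95,90,40),(130,255,255)),key=lambda q:q[1][4])[0]
b=cv2.erode(b.astype(np.uint8),np.ones((5,5)))>0
P,u,v=wpts(c,b); z=bot.sense()['position'][2]; k=P[:,2]-z<-.025; Q=P[k]
for i in range(6):
    A=np.c_[Q[:,:2]-Q[:,:2].mean(0),np.ones(len(Q))]; f=np.linalg.lstsq(A,Q[:,2],rcond=None)[0]; r=np.abs(Q[:,2]-A@f); Q=Q[r<max(.0015,2*np.median(r))]
print(len(Q),f.round(4),f[2]-z)
E
python3 lv.py; python3 -m crank '[{"xyz":[0,0,0],"twist":[0,0,0],"gripper":0.4},{"xyz":[0,0,0],"twist":[0,0,0],"gripper":0.4},{"xyz":[0,0,0],"twist":[0,0,0],"gripper":0.4},{"xyz":[0,0,0],"twist":[0,0,0],"gripper":0.4},{"xyz":[0,0,0],"twist":[0,0,0],"gripper":0.4},{"xyz":[0,0,0],"twist":[0,0,0],"gripper":0.4},{"xyz":[0,0,0],"twist":[0,0,0],"gripper":0.4},{"xyz":[0,0,0],"twist":[0,0,0],"gripper":0.4}]' | head -2; python3 lv.py
```

```text
7303 [0.0003 0.0005 0.2924] -0.03123105389134201
t: 13.63
position: [0.534, 0.2036, 0.3239]
7324 [ 0.0024 -0.0004  0.2928] -0.03112283493348511
```

```bash
python3 -c "
from bench import bot
print(bot.close_job())"
```

```text
the job is handed in; nothing more can be done
None
```

The blue lid is seated fully down and level on the cup, and the arm is still holding the lidded cup about 83 mm above the gauze, level and steady; I handed the job in at about 14 s of the 58 s allowed, and no verdict came back.

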